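# Find the through-bored spacer and load it in the sanding jig

### The job

Exactly one of the three spacer blocks in the rack is drilled right through; the other two bores are blind. Probe every bore to the bottom with the steel pin, working from left to right as the robot sees them, and leave the pin standing fully home in the through-bored block as its marker. Then set that block, with the pin still in it, down flat between the end stops of the sanding jig, and leave the other two blocks where they stand in the rack; disturb nothing else.

Things in the scene. Friction and masses are not known exactly. Their poses are not given: they have to be found in the camera images.
- pin_grip (a point): Probing pin, upright in the stand at the start: steel shaft 9 mm thick, 42 mm long, chamfered tip, under a dark wooden knob 20 mm thick, 32 mm tall; about 50 g. This point is on its axis in the knob, 22 mm above the knob's shoulder and 10 mm below its top; z points up the pin. Gripped here, the fingertips stay clear of what the shoulder comes down on.
- pin_tip (a point): Lower end of the pin's shaft, on its axis, 64 mm below pin_grip. Home in the through bore, the shoulder rests on the block and this tip is 2 mm above the block's underside; in a blind bore the shoulder stays 18 mm proud. The knob of a standing pin fits between the fingers of a gripper that holds the block 10 mm below its top.
- stand_mouth (a point): Fixed aluminium stand of the pin, between the rack and the jig on the side nearest the robot, 50 x 50 mm and 48 mm high, with a 13.5 mm bore in which the pin hangs by its shoulder. This point is the centre of the bore's mouth at the top. The bench beyond the stand (about 0.61 m straight ahead of the robot) is free for setting a block down.
- block_left_center (a point): Beech spacer block at the left end of the row as the robot sees it (+y end): 60 mm long (x), 40 wide (y), 44 high (z), about 90 g, loose. A 13.5 mm upright bore runs down from the middle of its top. The three look alike; one, which varies, is bored right through, in the others the bore stops 24 mm below the top. Point: centre of the block, on the bore axis.
- block_middle_center (a point): Beech spacer block in the middle of the row as the robot sees it (between the two others): 60 mm long (x), 40 wide (y), 44 high (z), about 90 g, loose. A 13.5 mm upright bore runs down from the middle of its top. The three look alike; one, which varies, is bored right through, in the others the bore stops 24 mm below the top. Point: centre of the block, on the bore axis.
- block_right_center (a point): Beech spacer block at the right end of the row as the robot sees it (-y end): 60 mm long (x), 40 wide (y), 44 high (z), about 90 g, loose. A 13.5 mm upright bore runs down from the middle of its top. The three look alike; one, which varies, is bored right through, in the others the bore stops 24 mm below the top. Point: centre of the block, on the bore axis.
- rack: Fixed dark wooden rack, base 70 x 172 mm, 8 mm thick; origin mid-underside. The blocks stand on the base in a row along its y, 52 mm apart, their length along its x. Ribs 8 mm thick, 50 mm long, 28 mm high above the base stand 2 mm off the blocks' long sides, so here only the end faces (60 mm apart) can be gripped.
- jig_seat (a point): Fixed sanding jig: grey laminated base 140 x 64 mm, 8 mm thick, and two aluminium end stops 40 mm high above it, 18 mm thick, 44 mm wide, facing each other along the jig's x, 68 mm apart. They close off a block's ends; its long sides (40 mm apart) stay open to the fingers. Point: middle of the base's top between the stops, where the block's underside centre belongs.
- sanding_block_center (a point): Bystander: cork sanding block 65 x 105 x 33 mm, loose; centre. Leave it alone.
- glue_center (a point): Bystander: white glue bottle 54 mm in diameter, 130 mm tall, loose; centre. Leave it alone.
- wax_tin_center (a point): Bystander: steel wax tin 72 mm in diameter, 50 mm tall, loose; centre. Leave it alone.
Things that resemble listed ones, but are neither listed nor needed, are in the scene too. Leave any black or yellow look-alike of the part that bears block_left_center alone.

How it is judged:
By the outcome, as a careful person would: the job done as asked, in the order asked, and still so for the second after the job is handed in, with the robot touching nothing.
It also fails if it takes over 69 s, if anything falls off the work surface, if the arm or the gripper's body presses on something with over 40 N, if the wrist force passes 120 N, or if a joint passes its speed limit or range.

### The arm

A 6-joint arm with a two-finger parallel gripper is mounted at the origin on the work surface. World frame = base frame: x ahead of the robot, y to its left, z up, the work surface at z = 0. Lengths are in mm, angles in degrees, forces in N, time in s.
With the tool pointing down it reaches from about 350 to 850 mm from the base axis. Payload 8.1 kg.
Tool frame: the origin (TCP) lies at the very end of the fingers, on their centre line; the grasp point (between the pads) lies 19 mm behind it (r.grip_depth is the distance from the TCP to the grasp point, in mm); y points along the fingers, z is the direction in which the jaws open and shut, and the axes are right-handed (so a half turn about y gives the same grasp; the last joint's range is limited). The gripper opens to 85 mm and grips with 20 to 120 N. Pads are 22 mm wide; open, the fingers measure 114 mm over their backs; the gripper's body (76 mm by 85 mm) begins 54 mm behind the grasp point. The pads swing forward as they close: fully open they stand 13 mm farther back than shut.
Start: joints at [-70.841, 7.471, 85.268, -0, 87.261, -4.893], TCP at [244.567, -547.898, 231.292] pointing down, gripper open.
Joint ranges: [-169.43, 169.43], [-51.17, 129.36], [1.28, 143.12], [-76.62, 256.62], [0, 156.53], [-152.29, 152.29]. Speed limits (degrees/s): [136.94, 136.94, 159.86, 180, 180, 180].

### API

Orientations are given as [roll, pitch, yaw] about the fixed x, y, z axes, in that order (R = Rz(yaw) Ry(pitch) Rx(roll)).
In Python, from bench import readout, eyes, r gives the robot as it stands. The module is installed in compiled form; this text tells all that it offers.
- The arm moves only by the tool move_arm, never from a script. Its argument "motion" is text: rows parted by semicolons, each of 6 numbers parted by spaces: the shift along the world's x, y, z in cm, then the turn, a rotation vector about the world's x, y, z in degrees. A call has 1 to 10 rows; each row is the pose to reach, as a shift and turn from the pose commanded when the call began; what a row does not reach only later rows make up. A row lasts 1/12 s, in which the tool goes at most 41.7 mm and 7.16 degrees, less where a joint would pass 70% of its speed; a pose out of reach is approached as far as the arm can. A call with a gripper value outside its range is refused whole. "fingers" is the finger opening in cm, from 0 to 8.54, set as the call begins (left out, the last holds). The fingers move at their own pace and stop on an object; "squeeze" is the grip in N (left out, the last holds). Time passes only in rows, so rows that repeat a pose let the fingers close. It gives the time, the measured TCP pose, the force and the opening at its end, in the units of the state.
- readout.sense(): the state, without advancing time (a new reading comes with each control period).
- eyes.snapshot(name): name is "side" or "top"; returns a dict with "image" (420x560x3 uint8, blue, green, red), "fx", "fy", "cx", "cy" (pixels), "world_to_cam" (4x4, takes a point from world to camera coordinates). Camera axes: x right, y down, z forward; pixel columns grow to the right and rows downward; lengths in mm; the calibration is good to about 2 mm. A picture is of the moment at which its call begins. There is no depth.
- r.hand_in(): hands the job in, once; it reports no verdict.
The state is a dict: "time": time; "joint_pos": joint angles; "qd": joint speeds; "joint_efforts": joint torques, N m; "tool_pos": TCP position; "tcp_rot": TCP orientation; "ft_force": force on the tool from outside, world axes, zero at the start; "wrist_torque": the same for the moment, N m; "finger_gap": finger opening in mm.
Only numpy, scipy, OpenCV 4.12 (cv2) and the standard library are available. Lean on these libraries where they do the work, as an engineer would, in place of code of your own. Each camera call takes 0.05 s, during which the arm holds its last target. There are 200 camera calls.

## Working session

There is one attempt and no reset: what is moved stays moved. The work goes in short steps, Python scripts to look and compute and a tool call to move; the robot and the scene stay as the last step left them, time stands still between calls to the robot, and variables do not carry over. Pictures are saved under pics/ and viewed, about 8 in all and at most 12, crops included, and the job is handed in when it is done.

Besides the shell and the picture viewer there is one more tool, called after "Request:" as name(argument=value, ...), one argument or row to a line, values as JSON. move_arm: Moves the arm, as the interface text tells. Its arguments: {"type":"object","properties":{"motion":{"type":"string"},"fingers":{"type":"number"},"squeeze":{"type":"number"}},"required":["motion"]}

```bash
mkdir -p pics; ls
python3 - <<'E'
from bench import readout, eyes, r
import cv2,json,numpy as np
s=readout.sense();print(s)
for n in("side","top"):
    d=eyes.snapshot(n);cv2.imwrite(f"pics/{n}0.png",d["image"])
    print(n,d["fx"],d["fy"],d["cx"],d["cy"]);print(np.round(d["world_to_cam"],4).tolist())
E
```

```text
pics
{'time': 0.0, 'joint_pos': array([-7.08414429e+01,  7.51499121e+00,  8.53294586e+01, -3.11507380e-04,
        8.72614830e+01, -4.89315615e+00]), 'qd': array([ 0.00792456,  0.01875325, -0.02228657, -0.08397915, -0.0690526 ,
       -0.00248791]), 'joint_efforts': array([ 1.02787017e-03, -5.69402039e+01, -5.00548768e+01,  6.58815270e-05,
        1.51193870e-02, -3.05209042e-06]), 'tool_pos': array([ 244.37316287, -547.37761753,  230.24393187]), 'tcp_rot': array([-9.01055733e+01,  8.72585448e-03, -1.55948280e+02]), 'ft_force': array([ 0.36266202, -0.49382645, -0.42580203]), 'wrist_torque': array([0.01174917, 0.01879607, 0.0030904 ]), 'finger_gap': 85.37383633510646}
side 415.74633982869886 415.74633982869886 274.90957297852214 209.68091681742737
[[-0.7925, -0.6099, -0.0026, 489.6938], [-0.2985, 0.3916, -0.8704, 238.4368], [0.5318, -0.689, -0.4924, 918.1847], [0.0, 0.0, 0.0, 1.0]]
top 390.4734869061131 390.4734869061131 275.1009120500424 215.85976839519466
[[0.0078, -0.9999, 0.0072, -10.2913], [-0.9986, -0.0081, -0.0517, 625.862], [0.0517, -0.0068, -0.9986, 1154.5241], [0.0, 0.0, 0.0, 1.0]]
```

View pics/side0.png

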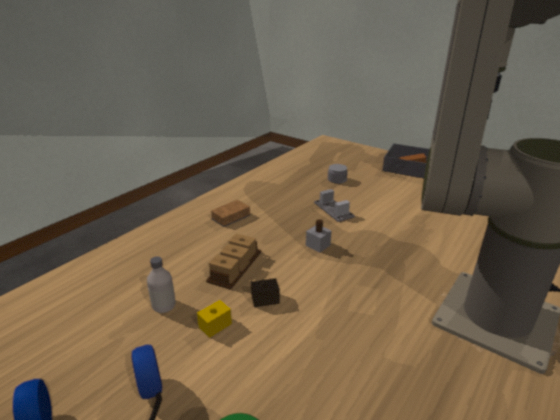

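View pics/top0.png

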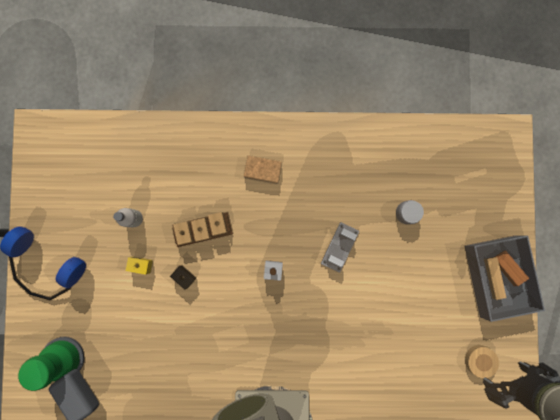

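The top view shows the rack with three beech blocks at about (203,229), the stand with the pin at (273,270), the jig at (340,247), the glue at (128,217), the cork block at (263,169) and the tin at (410,212). The candidates for the blocks are the three beech ones in the rack at (182,233), (200,229) and (217,224). The yellow one at (139,266) and the black one at (183,277) are loose look-alikes, so I leave them alone. The next picture is an enlarged crop to confirm this.

Run:
```python
import cv2,numpy as np
t=cv2.imread("pics/top0.png");s=cv2.imread("pics/side0.png")
a=cv2.resize(t[205:265,165:240],None,fx=5.2,fy=5.2,interpolation=cv2.INTER_CUBIC)
b=cv2.resize(t[215:290,260:365],None,fx=3.8,fy=3.8,interpolation=cv2.INTER_CUBIC)
c=cv2.resize(s[180:290,200:360],None,fx=2.6,fy=2.6,interpolation=cv2.INTER_CUBIC)
im=np.zeros((600,800,3),np.uint8)
im[:a.shape[0],:a.shape[1]]=a; im[:b.shape[0],400:400+b.shape[1]]=b[:,:400]; im[314:600,:c.shape[1]]=c
cv2.imwrite("pics/crop0.png",im)
```

```text
(no output)
```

View pics/crop0.png

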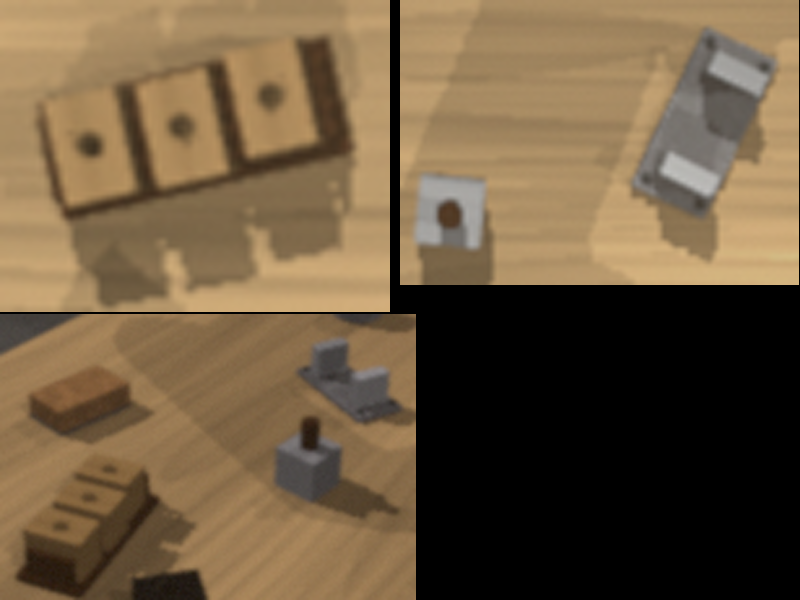

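```bash
cat > h.py <<'E'
import cv2,numpy as np
from scipy.optimize import least_squares
from bench import readout, eyes, r
def snap(n):
    return eyes.snapshot(n)
def back(d,uv,z):
    M=np.array(d["world_to_cam"]);R,t=M[:3,:3],M[:3,3]
    c=-R.T@t
    v=R.T@np.array([(uv[0]-d["cx"])/d["fx"],(uv[1]-d["cy"])/d["fy"],1.])
    return (c+v*(z-c[2])/v[2])[:2]
def proj(d,P):
    M=np.array(d["world_to_cam"]);p=np.atleast_2d(P)@M[:3,:3].T+M[:3,3]
    return np.c_[p[:,0]/p[:,2]*d["fx"]+d["cx"],p[:,1]/p[:,2]*d["fy"]+d["cy"]]
def dark(d,uv,h=4.0,q=None):
    "darkness-weighted centroid round uv, half window h px"
    g=cv2.cvtColor(d["image"],cv2.COLOR_BGR2GRAY).astype(np.float32)
    c=np.array(uv,float)
    for _ in range(5):
        n=int(h*8)*2+1
        p=cv2.getRectSubPix(cv2.resize(g,None,fx=8,fy=8,interpolation=cv2.INTER_CUBIC),(n,n),tuple(((c+.5)*8-.5).astype(np.float32).tolist()))
        yy,xx=np.mgrid[:n,:n]-(n-1)/2
        w=np.clip(np.percentile(p,60)*.9-p,0,None)*(xx**2+yy**2<(h*8)**2)
        c=c+np.array([(w*xx).sum(),(w*yy).sum()])/w.sum()/8
    return c
E
python3 - <<'E'
from h import *
t=snap("top");s=snap("side")
a=lambda x,y:((x+.5)/5.2-.5+165,(y+.5)/5.2-.5+205)
b=lambda x,y:((x+.5)/3.8-.5+260,(y+.5)/3.8-.5+215)
c=lambda x,y:((x+.5)/2.6-.5+200,(y-314+.5)/2.6-.5+180)
ct=[(90,145),(181,127),(270,96)];cs=[(61,526),(89,497),(110,469)]
for p,q in zip(ct,cs):
    u=dark(t,a(*p),3.2);v=dark(s,c(*q),3.0)
    print("hole top",u.round(2),back(t,a(*p),52).round(1),back(t,u,52).round(1),"side",v.round(2),back(s,c(*q),52).round(1),back(s,v,52).round(1))
print("corners")
for k in [[(45,103),(118,86),(137,190),(68,207)],[(137,82),(209,66),(229,175),(157,191)],[(226,53),(298,38),(317,143),(245,158)]]:
    w=np.array([back(t,a(*x),52) for x in k]);print(w.mean(0).round(1), [round(float(np.degrees(np.arctan2(*(w[i]-w[j])[::-1]))),1) for i,j in((0,3),(1,2))],[round(float(np.degrees(np.arctan2(*(w[i]-w[j])[::-1])))-90,1) for i,j in((0,1),(3,2))])
print("stand corners", np.array([back(t,b(x-400,y),48) for x,y in[(420,175),(485,179),(481,249),(415,245)]]).round(1).tolist())
print("knob", back(t,b(50,213),75).round(1), back(t,b(50,213),80).round(1),"side top",back(s,c(310,420),80).round(1))
print("jig base", np.array([back(t,b(x-400,y),8) for x,y in[(706,28),(776,62),(708,214),(633,188)]]).round(1).tolist())
print("stops", np.array([back(t,b(x-400,y),48) for x,y in[(714,51),(770,80),(761,97),(706,69),(666,152),(720,180),(711,197),(657,171)]]).round(1).tolist())
np.savez("cal.npz",**{n+k:d[k] for n,d in(("t",t),("s",s)) for k in("fx","fy","cx","cy","world_to_cam")})
E
```

```text
hole top [181.92 232.55] [573.7 264.4] [573.5 264.3] side [222.9  261.33] [573.2 265. ] [573.4 265.7]
hole top [199.24 228.89] [584.1 213.9] [584.5 214.4] side [233.92 250.18] [584.3 214.1] [584.  214.4]
hole top [216.38 222.98] [601.8 164.7] [602.  165.1] side [241.58 239.34] [600.8 164.6] [601.6 165.4]
corners
[572.9 263.2] [13.6, 11.4] [13.6, 14.3]
[583.3 212.8] [11.4, 11.3] [13.0, 13.0]
[600.7 163.8] [11.2, 11.1] [12.3, 12.2]
stand corners [[493.9, 23.5], [491.2, -26.1], [438.2, -23.5], [440.9, 26.8]]
knob [4.676e+02 4.000e-01] [4.681e+02 4.000e-01] side top [ 4.672e+02 -3.000e-01]
jig base [[609.4, -202.0], [582.8, -257.7], [462.4, -203.5], [482.4, -144.2]]
stops [[590.3, -201.2], [568.4, -244.2], [555.3, -237.2], [576.4, -195.0], [512.8, -164.4], [491.8, -205.7], [478.8, -198.8], [498.3, -157.5]]
```

Request:
move_arm(
  motion="22.3 54.8 -8 0 0 78; 22.3 54.8 -8 0 0 78; 22.3 54.8 -8 0 0 78; 22.3 54.8 -8 0 0 78; 22.3 54.8 -8 0 0 78; 22.3 54.8 -8 0 0 78; 22.3 54.8 -8 0 0 78; 22.3 54.8 -8 0 0 78; 22.3 54.8 -8 0 0 78; 22.3 54.8 -8 0 0 78",
  fingers=5,
)

```text
time: 1.03
tool_pos: [400.4, -163.5, 175.3]
tcp_rot: [-90.0, -0.0, -84.0]
ft_force: [0.6, -0.9, 0.7]
finger_gap: 49.9
```

Request:
move_arm(
  motion="6.7 16.4 -2.4 0 0 6; 6.7 16.4 -2.4 0 0 6; 6.7 16.4 -2.4 0 0 6; 6.7 16.4 -2.4 0 0 6; 6.7 16.4 -2.4 0 0 6; 6.7 16.4 -2.4 0 0 6; 6.7 16.4 -2.4 0 0 6",
)

```text
time: 1.62
tool_pos: [466.9, -0.9, 151.1]
tcp_rot: [-90.1, -0.0, -78.2]
ft_force: [-0.5, 1.2, 0.3]
finger_gap: 49.8
```

Request:
move_arm(
  motion="0.07 0.1 -4 0 0 0; 0.07 0.1 -7.5 0 0 0; 0.07 0.1 -9.8 0 0 0; 0.07 0.1 -9.8 0 0 0; 0.07 0.1 -9.8 0 0 0; 0.07 0.1 -9.8 0 0 0",
)

```text
time: 2.12
tool_pos: [469.0, -1.5, 55.3]
tcp_rot: [-89.9, -0.0, -78.4]
ft_force: [0.7, -0.8, 0.9]
finger_gap: 50.0
```

Request:
move_arm(
  motion="0 0 0 0 0 0; 0 0 0 0 0 0",
)

```text
time: 2.28
tool_pos: [469.7, -1.0, 55.8]
tcp_rot: [-89.8, -0.1, -78.4]
ft_force: [0.3, -1.0, -1.2]
finger_gap: 49.8
```

Run:
```python
from h import *
print(readout.sense()["tool_pos"],readout.sense()["joint_pos"])
t=snap("top");s=snap("side");print(readout.sense()["tool_pos"])
a=cv2.resize(t["image"][235:295,240:310],None,fx=5.5,fy=5.5,interpolation=cv2.INTER_CUBIC)
b=cv2.resize(s["image"][180:260,290:360],None,fx=5.5,fy=5.5,interpolation=cv2.INTER_CUBIC)
im=np.zeros((440,780,3),np.uint8);im[:330,:385]=a;im[:,390:775]=b
cv2.imwrite("pics/g1.png",im)
```

```text
[469.69543127  -0.97145484  55.76450189] [-6.37388377e+00 -3.69423548e+00  1.15863860e+02 -3.69759556e-03
  6.76043763e+01 -1.80205589e+01]
[469.07055095  -0.67763342  55.00051738]
```

View pics/g1.png

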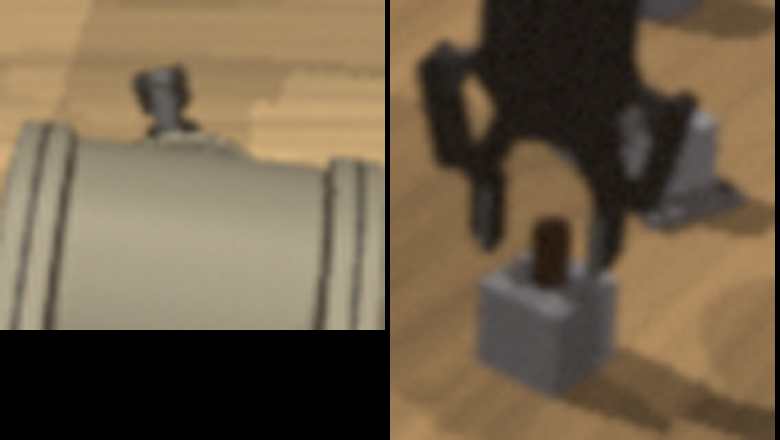

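The crop shows open fingers on either side of the knob (knob at about (550,250) in the side crop), clear of the stand. I'll trim a little and grip.

Request:
move_arm(
  motion="-0.15 0.08 -0.3 0 0 0; -0.15 0.08 -0.3 0 0 0; -0.15 0.08 -0.3 0 0 0; -0.15 0.08 -0.3 0 0 0; -0.15 0.08 -0.3 0 0 0; -0.15 0.08 -0.3 0 0 0; -0.15 0.08 -0.3 0 0 0",
  fingers=0,
  squeeze=40,
)

```text
time: 2.97
tool_pos: [466.3, 0.4, 50.4]
tcp_rot: [-90.0, 0.0, -78.3]
ft_force: [-0.8, 0.9, -0.3]
finger_gap: 18.9
```

```bash
cat >> h.py <<'E'
def state(n=4):
    L=[readout.sense()]
    for _ in range(n-1): eyes.snapshot("top"); L.append(readout.sense())
    print("t",round(L[-1]["time"],2),*[np.round(np.mean([l[k] for l in L],0),2) for k in("tool_pos","tcp_rot","ft_force","finger_gap")],"sd",np.std([l["tool_pos"] for l in L],0).round(2))
E
python3 -c "from h import *;state(5)"
```

```text
t 3.17 [4.6634e+02 4.1000e-01 5.0400e+01] [-9.001e+01  1.000e-02 -7.833e+01] [-0.67  0.71  0.15] 18.91 sd [0.03 0.03 0.01]
```

Request:
move_arm(
  motion="0 0 4 0 0 0; 0 0 6.6 0 0 0; 10.7 26.5 6.6 0 0 0; 10.7 26.5 6.6 0 0 0; 10.7 26.5 6.6 0 0 0; 10.7 26.5 6.6 0 0 0; 10.7 26.5 6.6 0 0 0; 10.7 26.5 6.6 0 0 0; 10.7 26.5 6.6 0 0 0; 10.7 26.5 6.6 0 0 0",
)

```text
time: 4.0
tool_pos: [574.2, 271.2, 115.4]
tcp_rot: [-90.0, 0.1, -78.1]
ft_force: [0.4, 0.2, -1.2]
finger_gap: 18.6
```

Request:
move_arm(
  motion="0 0 0 0 0 0; 0 0 0 0 0 0; 0 0 0 0 0 0; 0 0 0 0 0 0; 0 0 0 0 0 0; 0 0 0 0 0 0",
)

```text
time: 4.5
tool_pos: [573.5, 264.5, 116.9]
tcp_rot: [-90.0, 0.0, -78.4]
ft_force: [0.2, 0.6, -0.7]
finger_gap: 18.9
```

Run:
```python
from h import *
state(2)
s=snap("side")
p=readout.sense()["tool_pos"];print(proj(s,[p-[0,0,44.4],[573.5,265,52],p+[0,0,28]]))
cv2.imwrite("pics/p1.png",cv2.resize(s["image"][200:290,195:275],None,fx=6,fy=6,interpolation=cv2.INTER_CUBIC))
```

```text
t 4.55 [573.51 264.57 116.85] [-89.97   0.   -78.39] [-0.01  0.73 -0.54] 18.93 sd [0.   0.09 0.02]
[[222.57857419 254.33063448]
 [223.07370942 261.19075098]
 [220.57394063 228.94805332]]
```

View pics/p1.png

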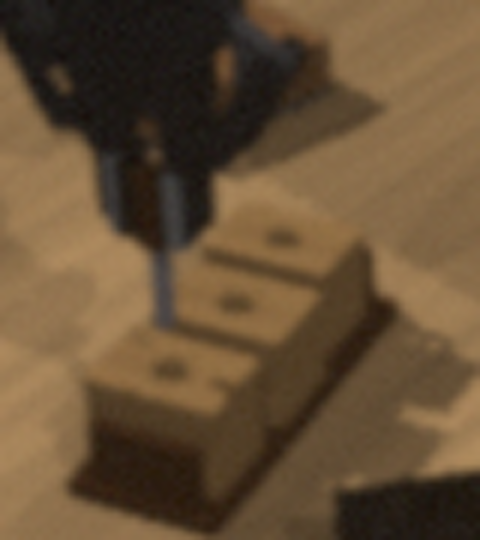

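The tip is at crop (165,325) and the left bore mouth at (170,370), straight below it, which matches the projection. I'm going down.

Request:
move_arm(
  motion="0 0.05 -1.5 0 0 0; 0 0.05 -2.5 0 0 0; 0 0.05 -3 0 0 0; 0 0.05 -3.5 0 0 0; 0 0.05 -3.9 0 0 0; 0 0.05 -4.2 0 0 0; 0 0.05 -4.2 0 0 0; 0 0.05 -4.2 0 0 0; 0 0.05 -4.2 0 0 0",
)

```text
time: 5.35
tool_pos: [573.7, 266.0, 74.9]
tcp_rot: [-90.0, 0.0, -78.3]
ft_force: [-0.3, -0.2, -0.4]
finger_gap: 18.8
```

Request:
move_arm(
  motion="0 0 -0.1 0 0 0; 0 0 -0.2 0 0 0; 0 0 -0.3 0 0 0; 0 0 -0.4 0 0 0; 0 0 -0.4 0 0 0; 0 0 -0.4 0 0 0",
)

```text
time: 5.85
tool_pos: [573.3, 265.9, 70.3]
tcp_rot: [-90.0, 0.0, -78.3]
ft_force: [0.4, -0.3, -0.2]
finger_gap: 18.8
```

Request:
move_arm(
  motion="0 -0.03 -0.2 0 0 0; 0 -0.03 -0.3 0 0 0; 0 -0.03 -0.4 0 0 0; 0 -0.03 -0.4 0 0 0; 0 -0.03 -0.4 0 0 0",
)

```text
time: 6.27
tool_pos: [573.3, 265.5, 66.3]
tcp_rot: [-90.0, -0.0, -78.3]
ft_force: [0.1, 0.4, -0.8]
finger_gap: 18.9
```

Request:
move_arm(
  motion="0 0 -0.5 0 0 0; 0 0 -0.9 0 0 0; 0 0 -1.1 0 0 0; 0 0 -1.2 0 0 0; 0 0 -1.25 0 0 0; 0 0 -1.3 0 0 0; 0 0 -1.3 0 0 0; 0 0 -1.3 0 0 0",
)

```text
time: 6.93
tool_pos: [573.1, 265.5, 54.5]
tcp_rot: [-90.0, -0.0, -78.3]
ft_force: [-6.6, -3.2, 11.2]
finger_gap: 18.7
```

Request:
move_arm(
  motion="0 0 3 0 0 0; 0 0 6.3 0 0 0; 0 0 6.3 0 0 0; 1.1 -5.1 6.3 0 0 0; 1.1 -5.1 6.3 0 0 0; 1.1 -5.1 6.3 0 0 0; 1.1 -5.1 6.3 0 0 0; 1.1 -5.1 6.3 0 0 0; 1.1 -5.1 6.3 0 0 0; 1.1 -5.1 6.3 0 0 0",
)

```text
time: 7.77
tool_pos: [584.1, 215.4, 116.2]
tcp_rot: [-90.0, 0.0, -78.3]
ft_force: [-0.3, 0.3, 0.3]
finger_gap: 18.9
```

Request:
move_arm(
  motion="0 0 0 0 0 0; 0 0 0 0 0 0; 0 0 0 0 0 0",
)

```text
time: 8.02
tool_pos: [584.3, 214.9, 116.4]
tcp_rot: [-90.0, 0.0, -78.3]
ft_force: [1.0, -0.6, -0.1]
finger_gap: 18.5
```

Run:
```python
from h import *
state(2)
s=snap("side")
p=readout.sense()["tool_pos"];print(proj(s,[p-[0,0,44.4]]))
for q in[(222.9,261.33),(233.92,250.18),(241.58,239.34)]:
    v=dark(s,q,3.0);print(v.round(2),back(s,v,52).round(1))
cv2.imwrite("pics/p2.png",cv2.resize(s["image"][200:290,195:275],None,fx=6,fy=6,interpolation=cv2.INTER_CUBIC))
```

```text
t 8.07 [584.32 214.87 116.42] [-90.    0.  -78.3] [ 0.06 -0.3   0.08] 18.6 sd [0.03 0.05 0.01]
[[233.34056906 243.63522364]]
[223.09 261.45] [572.7 265.8]
[233.92 250.22] [583.9 214.6]
[241.56 239.36] [601.6 165.5]
```

Request:
move_arm(
  motion="0 -0.03 -1.5 0 0 0; 0 -0.03 -2.5 0 0 0; 0 -0.03 -3 0 0 0; 0 -0.03 -3.5 0 0 0; 0 -0.03 -3.9 0 0 0; 0 -0.03 -4.1 0 0 0; 0 -0.03 -4.2 0 0 0; 0 -0.03 -4.3 0 0 0; 0 -0.03 -4.4 0 0 0; 0 -0.03 -4.5 0 0 0",
)

```text
time: 8.95
tool_pos: [584.9, 214.4, 72.4]
tcp_rot: [-89.9, 0.0, -78.3]
ft_force: [-3.3, -0.5, 9.6]
finger_gap: 18.9
```

Request:
move_arm(
  motion="0 0 0 0 0 0; 0 0 0 0 0 0",
)

```text
time: 9.12
tool_pos: [584.9, 214.4, 72.4]
tcp_rot: [-89.9, 0.0, -78.3]
ft_force: [-1.6, -0.4, 4.6]
finger_gap: 18.7
```

Request:
move_arm(
  motion="0 0 2.5 0 0 0; 0 0 4.5 0 0 0; 0 0 4.5 0 0 0; 1.74 -4.92 4.5 0 0 0; 1.74 -4.92 4.5 0 0 0; 1.74 -4.92 4.5 0 0 0; 1.74 -4.92 4.5 0 0 0; 1.74 -4.92 4.5 0 0 0; 1.74 -4.92 4.5 0 0 0; 1.74 -4.92 4.5 0 0 0",
)

```text
time: 9.95
tool_pos: [601.4, 165.9, 116.2]
tcp_rot: [-90.0, 0.0, -78.3]
ft_force: [-0.1, 0.1, -0.8]
finger_gap: 18.6
```

Request:
move_arm(
  motion="0 0 0 0 0 0; 0 0 0 0 0 0; 0 0 0 0 0 0; 0 0 0 0 0 0",
)

```text
time: 10.28
tool_pos: [601.8, 165.3, 116.5]
tcp_rot: [-90.0, 0.0, -78.3]
ft_force: [-0.3, 0.5, -0.3]
finger_gap: 18.9
```

Request:
move_arm(
  motion="0 0 -1.5 0 0 0; 0 0 -2.5 0 0 0; 0 0 -3 0 0 0; 0 0 -3.5 0 0 0; 0 0 -3.9 0 0 0; 0 0 -4.1 0 0 0; 0 0 -4.2 0 0 0; 0 0 -4.3 0 0 0; 0 0 -4.4 0 0 0; 0 0 -4.5 0 0 0",
)

```text
time: 11.12
tool_pos: [602.4, 165.2, 72.3]
tcp_rot: [-89.9, -0.0, -78.3]
ft_force: [-3.4, -1.6, 8.9]
finger_gap: 18.7
```

Request:
move_arm(
  motion="0 0 0 0 0 0; 0 0 0 0 0 0",
)

```text
time: 11.28
tool_pos: [602.3, 165.2, 72.4]
tcp_rot: [-89.9, -0.0, -78.3]
ft_force: [-0.9, -0.0, 3.9]
finger_gap: 18.6
```

Request:
move_arm(
  motion="0 0 2.5 0 0 0; 0 0 4.5 0 0 0; 0 0 4.5 0 0 0; -2.85 10 4.5 0 0 0; -2.85 10 4.5 0 0 0; -2.85 10 4.5 0 0 0; -2.85 10 4.5 0 0 0; -2.85 10 4.5 0 0 0; -2.85 10 4.5 0 0 0; -2.85 10 4.5 0 0 0",
)

```text
time: 12.12
tool_pos: [573.6, 264.0, 116.1]
tcp_rot: [-90.0, -0.0, -78.4]
ft_force: [0.7, -0.0, -0.7]
finger_gap: 18.9
```

Request:
move_arm(
  motion="0 0 0 0 0 0; 0 0 0 0 0 0; 0 0 0 0 0 0; 0 0 0 0 0 0",
)

```text
time: 12.45
tool_pos: [573.5, 264.6, 116.5]
tcp_rot: [-90.0, 0.0, -78.4]
ft_force: [0.8, 0.1, -1.1]
finger_gap: 18.6
```

Run:
```python
from h import *
state(2)
s=snap("side")
p=readout.sense()["tool_pos"];print(proj(s,[p-[0,0,44.4]]))
for q in[(222.9,261.33),(233.92,250.18),(241.58,239.34)]:
    v=dark(s,q,3.0);print(v.round(2),back(s,v,52).round(1))
```

```text
t 12.5 [573.5  264.64 116.5 ] [-90.     0.   -78.37] [ 0.37 -0.22 -0.59] 18.72 sd [0.03 0.08 0.01]
[[222.62790011 254.43814465]]
[223.2  261.45] [572.5 265.6]
[233.87 250.21] [584.  214.6]
[241.65 239.29] [601.6 165.1]
```

Request:
move_arm(
  motion="-0.05 0.08 -1.5 0 0 0; -0.05 0.08 -2.5 0 0 0; -0.05 0.08 -3.5 0 0 0; -0.05 0.08 -4.5 0 0 0; -0.05 0.08 -5.3 0 0 0; -0.05 0.08 -5.8 0 0 0; -0.05 0.08 -6.1 0 0 0; -0.05 0.08 -6.25 0 0 0; -0.05 0.08 -6.32 0 0 0; -0.05 0.08 -6.32 0 0 0",
)

```text
time: 13.38
tool_pos: [572.9, 266.0, 54.6]
tcp_rot: [-90.0, 0.0, -78.3]
ft_force: [-5.7, -3.1, 8.4]
finger_gap: 18.5
```

Request:
move_arm(
  motion="0 0 0 0 0 0; 0 0 0 0 0 0; 0 0 0 0 0 0",
)

```text
time: 13.63
tool_pos: [572.9, 266.0, 54.5]
tcp_rot: [-90.0, 0.0, -78.3]
ft_force: [-5.1, -1.5, 6.7]
finger_gap: 18.9
```

Request:
move_arm(
  motion="0 0 0.1 0 0 0; 0 0 0.1 0 0 0; 0 0 0.1 0 0 0; 0 0 0.1 0 0 0; 0 0 0.1 0 0 0; 0 0 0.1 0 0 0; 0 0 0.1 0 0 0",
  fingers=8.5,
)

```text
time: 14.22
tool_pos: [572.7, 265.8, 54.1]
tcp_rot: [-90.0, -0.0, -78.3]
ft_force: [0.1, -0.2, -0.4]
finger_gap: 85.3
```

Run:
```python
from h import *
state(2)
s=snap("side");t=snap("top")
im=np.zeros((540,790,3),np.uint8)
im[:,:480]=cv2.resize(s["image"][200:290,195:275],None,fx=6,fy=6,interpolation=cv2.INTER_CUBIC)
im[:260,490:790]=cv2.resize(t["image"][205:257,170:230],None,fx=5,fy=5,interpolation=cv2.INTER_CUBIC)
cv2.imwrite("pics/p3.png",im)
```

```text
t 14.27 [572.78 265.83  54.16] [-90.01  -0.   -78.33] [-0.04 -0.29 -0.34] 85.26 sd [0.03 0.01 0.05]
```

View pics/p3.png

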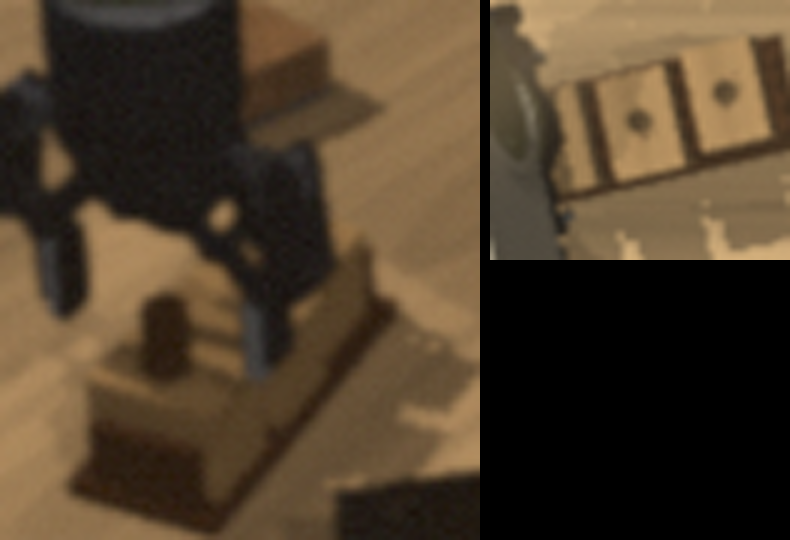

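The pin now stands free with its shoulder on the left block (knob at crop (165,335)), and the open fingers straddle the block's end faces. I'll go down and grip the ends.

Request:
move_arm(
  motion="0 -0.03 -1 0 0 0; 0 -0.03 -2 0 0 0; 0 -0.03 -3 0 0 0; 0 -0.03 -3.4 0 0 0; 0 -0.03 -3.4 0 0 0; 0 -0.03 -3.4 0 0 0; 0 -0.03 -3.4 0 0 0; 0 -0.03 -3.4 0 0 0",
)

```text
time: 15.03
tool_pos: [573.3, 265.7, 20.9]
tcp_rot: [-89.9, 0.0, -78.3]
ft_force: [-0.0, -0.4, -0.4]
finger_gap: 84.7
```

Request:
move_arm(
  motion="0 0 0 0 0 0; 0 0 0 0 0 0; 0 0 0 0 0 0; 0 0 0 0 0 0; 0 0 0 0 0 0; 0 0 0 0 0 0",
  fingers=4.5,
  squeeze=50,
)

```text
time: 15.53
tool_pos: [573.3, 265.8, 21.0]
tcp_rot: [-89.9, 0.0, -78.3]
ft_force: [-0.2, -0.2, 5.2]
finger_gap: 59.2
```

Request:
move_arm(
  motion="0 0 1 0 0 0; 0 0 2 0 0 0; 0 0 3.5 0 0 0; 0 0 5.5 0 0 0; 0 0 8 0 0 0; 0 0 9 0 0 0; 0 0 9 0 0 0; 0 0 9 0 0 0",
)

```text
time: 16.2
tool_pos: [573.3, 265.7, 110.8]
tcp_rot: [-89.9, 0.0, -78.3]
ft_force: [-0.6, 0.1, -2.2]
finger_gap: 59.3
```

Run:
```python
from h import *
state(2)
s=snap("side");t=snap("top")
for q in[(233.92,250.18),(241.58,239.34)]:
    v=dark(s,q,3.0);print(v.round(2),back(s,v,52).round(1))
im=np.zeros((540,790,3),np.uint8)
im[:,:480]=cv2.resize(s["image"][190:280,195:275],None,fx=6,fy=6,interpolation=cv2.INTER_CUBIC)
im[:260,490:790]=cv2.resize(t["image"][205:257,170:230],None,fx=5,fy=5,interpolation=cv2.INTER_CUBIC)
cv2.imwrite("pics/p4.png",im)
```

```text
t 16.25 [572.78 265.53 110.08] [-89.98   0.   -78.33] [-0.48  0.01 -2.35] 59.39 sd [0.48 0.16 0.77]
[230.14 244.2 ] [610.1 200.5]
[237.74 238.49] [612.4 168.5]
```

View pics/p4.png

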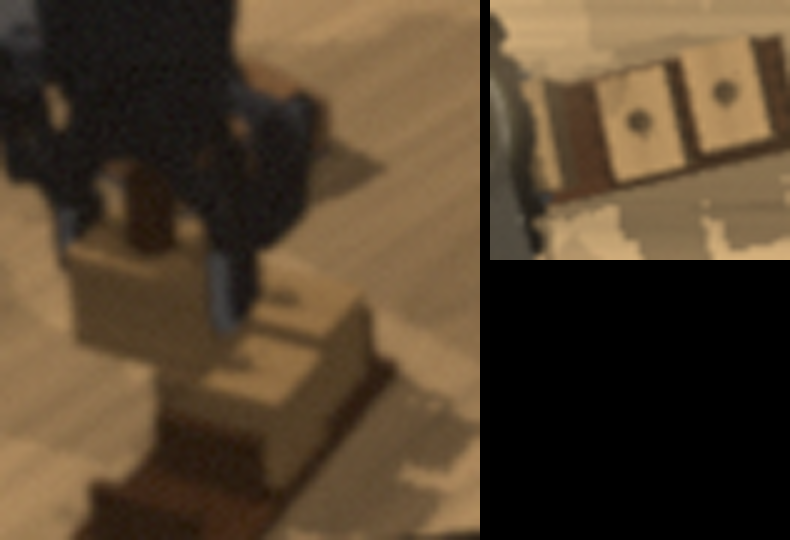

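The block, with the pin upright in it, is lifted clear and held level. The two other blocks have not moved (their bores in the top crop are at (638,121) and (725,92), as before).

Request:
move_arm(
  motion="3.7 -26.6 0 0 0 -38; 3.7 -26.6 0 0 0 -38; 3.7 -26.6 0 0 0 -38; 3.7 -26.6 0 0 0 -38; 3.7 -26.6 0 0 0 -38; 3.7 -26.6 0 0 0 -38; 3.7 -26.6 0 0 0 -38; 3.7 -26.6 0 0 0 -38; 3.7 -26.6 0 0 0 -38; 3.7 -26.6 0 0 0 -38",
)

```text
time: 17.18
tool_pos: [609.0, 0.2, 108.9]
tcp_rot: [-90.1, -0.0, -116.3]
ft_force: [0.5, -0.1, -2.0]
finger_gap: 59.1
```

Request:
move_arm(
  motion="0 0 0 0 0 0; 0 0 0 0 0 0; 0 0 -3 0 0 0; 0 0 -6 0 0 0; 0 0 -8 0 0 0; 0 0 -8.5 0 0 0; 0 0 -9 0 0 0; 0 0 -9 0 0 0; 0 0 -9 0 0 0",
)

```text
time: 17.93
tool_pos: [611.0, -0.2, 21.8]
tcp_rot: [-89.9, 0.0, -116.3]
ft_force: [-0.5, 0.7, -1.6]
finger_gap: 59.3
```

Request:
move_arm(
  motion="0 0 -0.3 0 0 0; 0 0 -0.6 0 0 0; 0 0 -0.8 0 0 0; 0 0 -0.9 0 0 0; 0 0 -0.9 0 0 0; 0 0 -0.9 0 0 0",
)

```text
time: 18.43
tool_pos: [610.6, -0.5, 13.0]
tcp_rot: [-89.9, 0.0, -116.3]
ft_force: [-3.6, 0.7, 8.8]
finger_gap: 59.0
```

Request:
move_arm(
  motion="0 0 0.1 0 0 0; 0 0 0.1 0 0 0; 0 0 0.1 0 0 0; 0 0 0.1 0 0 0; 0 0 0.1 0 0 0; 0 0 3 0 0 0; 0 0 6 0 0 0; 0 0 8.5 0 0 0; 0 0 8.5 0 0 0; 0 0 8.5 0 0 0",
  fingers=8.5,
)

```text
time: 19.27
tool_pos: [611.6, -0.6, 98.6]
tcp_rot: [-89.8, 0.1, -116.3]
ft_force: [0.1, 0.7, -1.3]
finger_gap: 84.8
```

Request:
move_arm(
  motion="0 0 0 0 0 90; 0 0 0 0 0 90; 0 0 0 0 0 90; 0 0 0 0 0 90; 0 0 0 0 0 90; 0 0 0 0 0 90; 0 0 0 0 0 90; 0 0 0 0 0 90; 0 0 0 0 0 90; 0 0 0 0 0 90",
)

```text
time: 20.1
tool_pos: [608.5, -0.4, 94.1]
tcp_rot: [-90.1, 0.1, -44.4]
ft_force: [1.2, -0.1, 0.2]
finger_gap: 85.4
```

Run:
```python
from h import *
state(1)
s=snap("side")
print(proj(s,[[610.6,-.5,0],[610.6,-.5,44],[610.6,-.5,76]]))
u0,v0=proj(s,[[610.6,-.5,44]])[0]
x,y=int(u0)-45,int(v0)-50
print(x,y)
cv2.imwrite("pics/p5.png",cv2.resize(s["image"][y:y+90,x:x+100],None,fx=6,fy=6,interpolation=cv2.INTER_CUBIC))
```

```text
t 20.1 [ 6.0848e+02 -3.6000e-01  9.4050e+01] [-90.12   0.14 -44.35] [ 1.17 -0.11  0.22] 85.35 sd [0. 0. 0.]
[[276.95019726 228.40102518]
 [276.94759887 215.69946266]
 [276.9456505  206.17531125]]
231 165
```

View pics/p5.png

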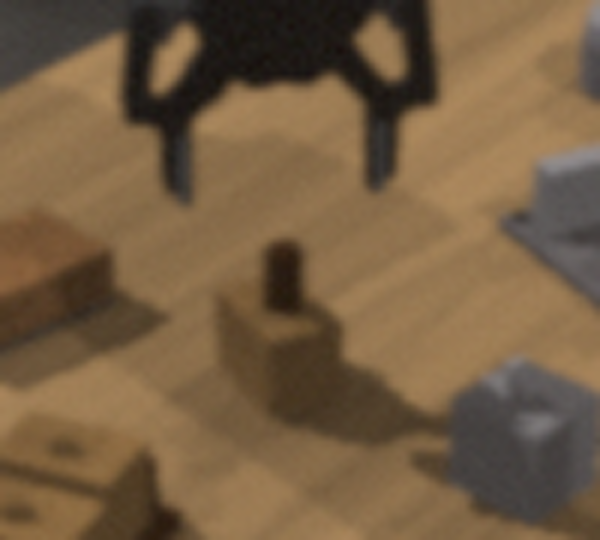

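The block stands flat on the bench with the pin upright in it (knob at crop (283,275)). I'll finish the turn and regrip across the long sides.

Request:
move_arm(
  motion="0 0 0 0 0 18.2; 0 0 0 0 0 18.2; 0 0 0 0 0 18.2; 0 0 0 0 0 18.2; 0 0 0 0 0 18.2; 0 0 0 0 0 18.2; 0 0 0 0 0 18.2",
)

```text
time: 20.73
tool_pos: [609.5, -0.4, 95.8]
tcp_rot: [-90.0, 0.0, -26.7]
ft_force: [-0.3, 0.9, -0.1]
finger_gap: 85.2
```

```bash
python3 -c "from h import *;state(3)"
```

```text
t 20.83 [ 6.0961e+02 -4.3000e-01  9.5930e+01] [-9.001e+01  3.000e-02 -2.663e+01] [ 0.   -0.06 -0.13] 85.22 sd [0.08 0.01 0.13]
```

Request:
move_arm(
  motion="0.1 0 -3 0 0 0; 0.1 0 -6 0 0 0; 0.1 0 -7.8 0 0 0; 0.1 0 -8.2 0 0 0; 0.1 0 -8.2 0 0 0; 0.1 0 -8.2 0 0 0; 0.1 0 -8.2 0 0 0; 0.1 0 -8.2 0 0 0",
)

```text
time: 21.5
tool_pos: [612.5, -0.6, 16.5]
tcp_rot: [-89.9, -0.2, -26.5]
ft_force: [-0.1, 0.3, -0.3]
finger_gap: 85.2
```

Request:
move_arm(
  motion="0 0 0 0 0 0; 0 0 0 0 0 0; 0 0 0 0 0 0; 0 0 0 0 0 0; 0 0 0 0 0 0; 0 0 0 0 0 0; 0 0 0 0 0 0",
  fingers=2.5,
)

```text
time: 22.08
tool_pos: [611.2, -0.5, 14.8]
tcp_rot: [-90.0, -0.0, -26.5]
ft_force: [-1.2, 0.3, 4.9]
finger_gap: 38.9
```

Run:
```python
from h import *
state(2)
t=snap("top")
b=lambda x,y:((x-400+.5)/3.8-.5+260,(y+.5)/3.8-.5+215)
# joint fit of jig pose in the top picture
def C(x,y,yaw):
    c,s=np.cos(yaw),np.sin(yaw)
    L=[(70,32,8),(70,-32,8),(-70,-32,8),(-70,32,8)]+[(52,22,48),(52,-22,48),(34,-22,48),(34,22,48),(-34,22,48),(-34,-22,48),(-52,-22,48),(-52,22,48)]
    return np.array([[x+c*a-s*b_,y+s*a+c*b_,z] for a,b_,z in L])
uv=np.array([b(*p) for p in[(706,28),(776,62),(708,214),(633,188),(714,51),(770,80),(761,97),(706,69),(666,152),(720,180),(711,197),(657,171)]])
f=least_squares(lambda q:(proj(t,C(*q))-uv).ravel(),[534,-201,-.46],loss="soft_l1");print(f.x[:2],np.degrees(f.x[2]),(proj(t,C(*f.x))-uv).round(1).tolist())
# overlay on both initial pictures
S=snap("side");o=[]
for d,fn,(x,y),(w,h) in((t,"top0",(310,210),(60,70)),(S,"side0",(305,175),(60,60))):
    im=cv2.resize(cv2.imread(f"pics/{fn}.png")[y:y+h,x:x+w],None,fx=6.5,fy=6.5,interpolation=cv2.INTER_CUBIC)
    P=((proj(d,C(*f.x))-[x,y]+.5)*6.5).astype(int)
    for i in(0,4,8): cv2.polylines(im,[P[i:i+4].reshape(-1,1,2)],True,(0,0,255),1)
    o.append(cv2.copyMakeBorder(im,0,460-im.shape[0],0,5,cv2.BORDER_CONSTANT))
cv2.imwrite("pics/jig.png",np.hstack(o))
```

```text
t 22.13 [ 6.1123e+02 -5.0000e-01  1.4790e+01] [-8.998e+01 -5.000e-02 -2.651e+01] [-0.31  0.3   5.22] 39.12 sd [0.01 0.01 0.01]
[ 533.94598678 -200.86285856] -25.06537008850438 [[-0.2, -0.5], [0.6, -0.3], [-1.1, 1.8], [-0.6, -0.6], [0.6, -0.0], [-0.5, -1.2], [-0.7, -0.0], [0.1, 0.8], [0.7, 0.1], [0.2, -0.7], [-0.0, 0.5], [0.5, 0.7]]
```

View pics/jig.png

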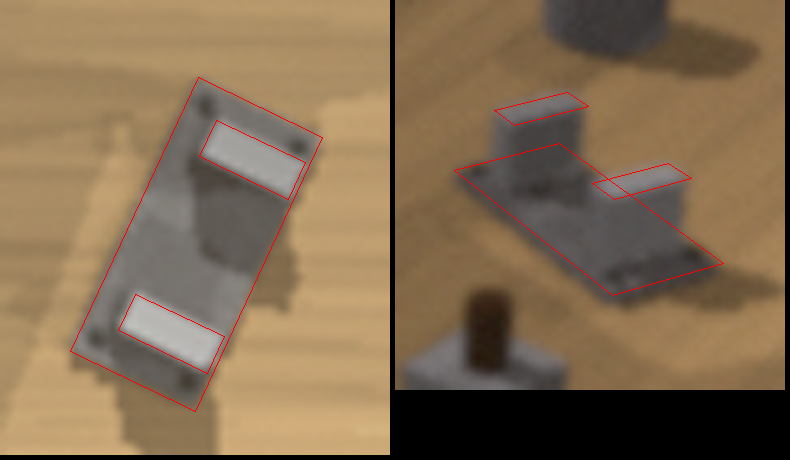

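The overlay fits the jig outline in both views: jig at (534,-201), yaw -25°. The block is gripped across its sides (39 mm).

Request:
move_arm(
  motion="0 0 2 0 0 0; 0 0 5 0 0 0; 0 0 8 0 0 0; -7.7 -20.1 8 0 0 1.4; -7.7 -20.1 8 0 0 1.4; -7.7 -20.1 8 0 0 1.4; -7.7 -20.1 8 0 0 1.4; -7.7 -20.1 8 0 0 1.4; -7.7 -20.1 8 0 0 1.4; -7.7 -20.1 8 0 0 1.4",
)

```text
time: 23.07
tool_pos: [532.2, -204.0, 93.6]
tcp_rot: [-90.0, 0.1, -25.4]
ft_force: [-0.1, -0.1, -1.4]
finger_gap: 39.2
```

Request:
move_arm(
  motion="0 0 0 0 0 0; 0 0 0 0 0 0; 0 0 0 0 0 0; 0 0 0 0 0 0; 0 0 0 0 0 0; 0 0 0 0 0 0",
)

```text
time: 23.57
tool_pos: [534.1, -200.7, 94.2]
tcp_rot: [-90.0, 0.0, -25.0]
ft_force: [0.3, 0.2, -1.2]
finger_gap: 39.3
```

```bash
python3 -c "from h import *;state(2)"
```

```text
t 23.62 [ 534.07 -200.75   94.22] [-90.     0.   -25.04] [ 0.04  0.1  -1.84] 39.19 sd [0.03 0.09 0.03]
```

Descend from TCP z 94.2 to about 22.8 (the block on the jig base).

Request:
move_arm(
  motion="0.03 -0.03 -1.5 0 0 0; 0.03 -0.03 -3 0 0 0; 0.03 -0.03 -4.2 0 0 0; 0.03 -0.03 -5.2 0 0 0; 0.03 -0.03 -6 0 0 0; 0.03 -0.03 -6.5 0 0 0; 0.03 -0.03 -6.6 0 0 0; 0.03 -0.03 -6.6 0 0 0",
)

```text
time: 24.28
tool_pos: [534.1, -201.7, 28.1]
tcp_rot: [-90.0, 0.0, -25.1]
ft_force: [0.1, -1.1, -1.3]
finger_gap: 39.4
```

Request:
move_arm(
  motion="0 0 -0.2 0 0 0; 0 0 -0.4 0 0 0; 0 0 -0.55 0 0 0; 0 0 -0.6 0 0 0; 0 0 -0.6 0 0 0; 0 0 -0.6 0 0 0",
)

```text
time: 24.78
tool_pos: [534.4, -201.9, 22.8]
tcp_rot: [-90.0, -0.0, -25.1]
ft_force: [-1.1, -0.5, 2.8]
finger_gap: 39.3
```

Request:
move_arm(
  motion="0 0 0 0 0 0; 0 0 0 0 0 0; 0 0 0 0 0 0; 0 0 0 0 0 0; 0 0 0 0 0 0; 0 0 2 0 0 0; 0 0 5 0 0 0; 0 0 8.5 0 0 0; 0 0 12 0 0 0; 0 0 15 0 0 0",
  fingers=8.5,
)

```text
time: 25.62
tool_pos: [534.3, -201.8, 174.7]
tcp_rot: [-90.0, -0.1, -25.1]
ft_force: [-0.4, -0.8, 0.1]
finger_gap: 85.0
```

Request:
move_arm(
  motion="-10 -20 5 0 0 0; -10 -20 5 0 0 0; -10 -20 5 0 0 0; -10 -20 5 0 0 0; -10 -20 5 0 0 0; -10 -20 5 0 0 0; -10 -20 5 0 0 0; -10 -20 5 0 0 0; -10 -20 5 0 0 0; -10 -20 5 0 0 0",
)

```text
time: 26.45
tool_pos: [434.6, -400.4, 221.6]
tcp_rot: [-90.0, 0.1, -25.0]
ft_force: [0.7, 0.2, 0.1]
finger_gap: 85.0
```

Run:
```python
from h import *
state(2)
s=snap("side");t=snap("top")
def box(x,y,yaw,z0,z1,a,b):
    c,q=np.cos(np.radians(yaw)),np.sin(np.radians(yaw))
    return np.array([[x+c*i*a-q*j*b,y+q*i*a+c*j*b,z] for z in(z0,z1) for i,j in((1,1),(1,-1),(-1,-1),(-1,1))])
print(dark(s,(233.92,250.18),3),dark(s,(241.58,239.34),3))
im=np.zeros((580,790,3),np.uint8)
for d,(x,y),(w,h),k,(X,Y) in((t,(165,195),(205,100),3.85,(0,0)),(s,(305,165),(62,50),4.4*1,(0,390)),(s,(205,215),(90,45),4,(400,390))):
    I=cv2.resize(d["image"][y:y+h,x:x+w],None,fx=k,fy=k,interpolation=cv2.INTER_CUBIC)
    hh,ww=min(I.shape[0],580-Y),min(I.shape[1],790-X); im[Y:Y+hh,X:X+ww]=I[:hh,:ww]
cv2.imwrite("pics/end.png",im)
```

```text
t 26.5 [ 434.61 -400.41  221.66] [-8.996e+01  5.000e-02 -2.502e+01] [0.31 0.2  0.41] 85.08 sd [0.05 0.04 0.03]
[233.91398352 250.21081151] [241.71106808 239.32223433]
```

View pics/end.png

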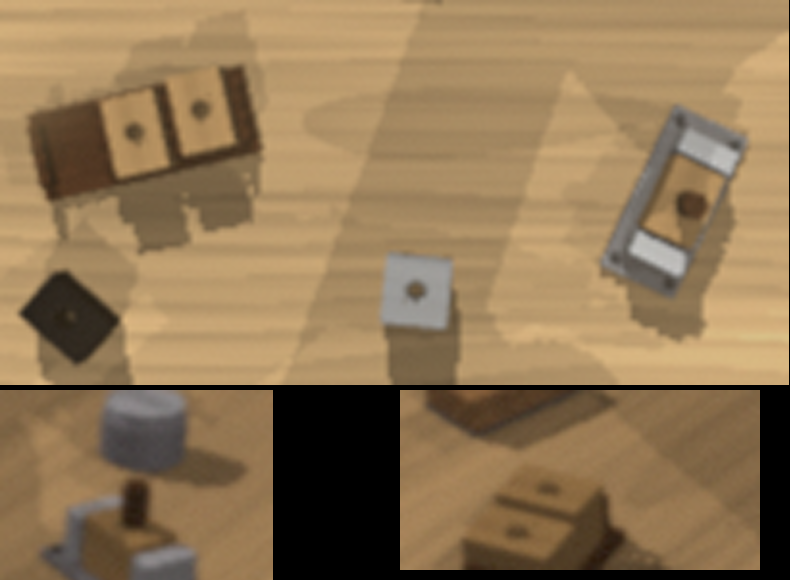

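The final picture shows the block flat between the jig stops at (683,200) with the pin upright in it. The other two blocks are still in the rack at (135,132) and (200,110), and the gripper is clear.

```bash
python3 -c "from bench import r;print(r.hand_in())"
```

```text
the job is handed in; nothing more can be done
None
```

The left block is the through-bored one. It now sits between the end stops of the sanding jig with the pin standing in it, and the job was handed in at about 26.5 s of the 69 s allowed.

- **Probing:** I probed left, middle, right. The left pin went fully home, with the shoulder on the block and the tool point (TCP) at z 54.5 mm. In the middle and right bores it stopped 18 mm proud, at z 72.4 mm. I then put the pin back in the left block until it was home again.
- **Moving the block:** I lifted the block by its end faces and set it on the bench beyond the stand. I regripped it across the long sides, then lowered it into the jig. It touched down at z 22.8 mm, the height expected for a block flat on the jig base.
- **Last checks:** The final pictures show the block between the stops with the pin upright. The bores of the other two blocks had moved no more than about 0.15 pixel from the first pictures. The gripper is clear and open, and the highest wrist force I read was about 13 N.
- **Not measured:** In the last picture I judged by eye that the pin was fully home and the block flat. The cork block, glue bottle and wax tin were never approached, but I did not measure them again.
- **Disagreements:** Jig yaw came out at -26° from my hand-picked points and -25° from the model fit. I used -25°, well inside the clearance. Readings taken just after a move were up to about 5 mm off until the arm settled. No check failed.

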